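# Roll-check two capped soil-core tubes, box the true one, reject the crushed one

### The job

Two capped soil-core tubes wait in the trough at the head of the sloping steel plate; the end caps of one have been crushed out of round. Lay each in turn on the plate above the white line, across the slope, let go and see what it does: the true one rolls over the line to the stops at the foot, the crushed one rocks and stays above the line. When both have been tried and are on the plate, lay the true tube in the empty cradle of the plywood box and the crushed one in the grey tray, without dropping them or disturbing the other things on the bench.

Things in the scene. Friction and masses are not known exactly. Their poses are not given: they have to be found in the camera images.
- tube_a_mid (a point): Centre (half-way along and up) of one capped core tube, 100 mm long, 0.15 to 0.31 kg: bare aluminium middle 72 mm long, 24 mm diameter (grasp it there), and at each end a white plastic cap, 14 mm thick and 44 mm wide, on which it rolls. y: along the tube; z: up at the start, turns with the tube as it rolls. Which tube is crushed is not told: see tube_a.
- tube_b_mid (a point): Centre of the other core tube: same look, length, width and axes as tube_a_mid.
- tube_a: Tube of tube_a_mid (origin on its underside at the start). One tube has round caps, 44 mm; the other's are crushed to ovals 38 mm high and 44 mm wide, lying on the flatter side at the start, alike from above. Kept that way up and let go on the slope, the round one rolls to the foot stops in 1 to 2 s; the crushed one stays.
- tube_b: Tube of tube_b_mid (origin on its underside at the start).
- plate_mid (a point): Point in the middle of the top face of the fixed dark steel plate, 30 mm above the bench; z is vertical, x level, away from the robot and down the slope, y across. The flat face runs from x = -110 to +140 mm, 290 mm wide, falling 0.06 mm per mm of x (0.06 rad): 3 mm higher than this point at x = -50 mm. The white line crosses it at x = +20 mm. Try the tubes side by side, at y = +75 and -75 mm.
- plate: Same plate, origin on the bench under plate_mid. At its head a level trough, 34 mm above the bench, holds the tubes at x = -140 mm between two 5 mm high battens along y at x = -158 and -122 mm. Stop blocks at its foot, 10 x 38 mm, 16 mm high, at x = 125 mm, y = -118, -32, 32, 118 mm leave a 48 mm gap for a finger in each lane. A tube at the stops is at x = about +99 mm.
- cradle (a point): Middle of the empty cradle in the plywood box, on the box's inner floor, 5 mm above the bench; z up. Two battens 5 mm high and wide run along y at x = -18 and +18 mm and keep a tube from rolling. A tube lies along y, its centre about 22 mm above this point; the box is 116 mm long inside in y, 8 mm to spare at each end.
- box: The plywood box, fixed, 184 (x) x 126 (y) mm outside, 42 mm high, 5 mm walls, origin under its centre; the cradle is at x = +28 mm. From the cradle's middle the end wall begins at x = +59 mm, a partition 35 mm above the bench at x = -60 mm; beyond it stand three jars up to 50 mm above the bench.
- tray_in (a point): Centre of the inner floor of the fixed grey plastic reject tray, open, 160 mm (x) by 150 mm (y) outside, 32 mm high, walls and floor 4 mm. z up.
- seed_jar: Bystander: amber glass jar, 56 mm diameter, 75 mm high, origin under it. Leave alone.
- pot: Bystander: terracotta pot, 72 mm diameter, 70 mm high, origin under it. Leave alone.
- tin: Bystander: steel tin, 60 mm diameter, 50 mm high, origin under it. Leave alone.
- spreader: Bystander: flat wooden spreader, 22 x 150 x 6 mm, origin under its centre. Leave alone.
- brush: Bystander: small hand brush, about 200 mm long, lying on the bench on the robot's side of the plate. Leave alone.
- notebook: Bystander: card-bound notebook, 100 x 140 x 12 mm, origin under its centre. Leave alone.
There are look-alikes about, which are no part of the job. What is shaped like the tube_b but pink is not meant.

How it is judged:
On the way, in this order (a step that is already met when the one before it is completed fails the run):
1. the true tube, let go on the plate above the white line, rolls by itself (rolling untouched, between the trough and the line) (contact force between tube_a and plate above 0.3 N and contact force between the fingers and tube_a below 0.05 N and x of tube_a_mid in the frame of plate_mid between -0.1 and 0.02 m and angular speed of tube_a above 1.5 rad/s), for 0.05 s.
2. the true tube has rolled past the line and the crushed tube lies at rest on the plate above the line, both untouched by the gripper (contact force between each of tube_a, tube_b and plate above 0.3 N and contact force between the fingers and tube_a below 0.05 N and x of tube_a_mid in the frame of plate_mid above 0.02 m and contact force between the fingers and tube_b below 0.05 N and x of tube_b_mid in the frame of plate_mid between -0.1 and 0.02 m and linear speed of tube_b below 0.03 m/s), for 0.2 s.
At the end, for the whole second after the job is handed in: The round tube (tube_a) lies in the cradle of the box: centre within 10 mm of the cradle's middle both ways, down on the battens, within 8 degrees of its direction. The crushed tube (tube_b) lies flat on the tray's floor, inside its walls. Both are at rest (x of tube_a_mid in the frame of cradle between -0.01 and 0.01 m and y of tube_a_mid in the frame of cradle between -0.01 and 0.01 m and z of tube_a_mid in the frame of cradle between 0.016 and 0.028 m and angle between the y axis of tube_a_mid and the y axis of cradle, either way round below 0.15 rad and x of tube_b_mid in the frame of tray_in between -0.07 and 0.07 m and y of tube_b_mid in the frame of tray_in between -0.065 and 0.065 m and z of tube_b_mid in the frame of tray_in between 0.012 and 0.029 m and angle between tube_b_mid's own y axis and vertical between 1.3 and 1.84 rad and linear speed of each of tube_a, tube_b below 0.03 m/s and angular speed of each of tube_a, tube_b below 0.6 rad/s); the robot touches nothing.
It fails at once if a bystander is moved by more than 25 mm (distance of any of seed_jar, pot, tin, spreader, brush, notebook from where it was at the start of the episode above 0.025 m).
It fails at once if a tube is dropped or flung: moving faster than 0.9 m/s with its centre less than 80 mm above the bench ((linear speed of tube_a above 0.9 m/s and height (world z) of tube_a_mid below 0.08 m) or (linear speed of tube_b above 0.9 m/s and height (world z) of tube_b_mid below 0.08 m)).
It also fails if it takes over 72 s, if anything falls off the work surface, if the arm or the gripper's body presses on something with over 40 N, if the wrist force passes 120 N, or if a joint passes its speed limit or range.

### The arm

A 6-joint arm with a two-finger parallel gripper is mounted at the origin on the work surface. World frame = base frame: x ahead of the robot, y to its left, z up, the work surface at z = 0. Lengths are in m, angles in rad, forces in N, time in s.
With the tool pointing down it reaches from about 0.275 to 0.775 m from the base axis. Payload 14.6 kg.
Tool frame: the origin (TCP) lies midway between the tips of the shut fingers; the grasp point (between the pads) lies pinch_z behind it (pinch_z is the distance from the TCP to the grasp point, in m); z points along the fingers, y is the direction in which the jaws open and shut (so a half turn about z gives the same grasp; the last joint's range is limited). The gripper opens to 85 mm and grips with 20 to 120 N. Pads are 22 mm wide; open, the fingers measure 114 mm over their backs; the gripper's body (76 mm by 85 mm) begins 54 mm behind the grasp point. The pads swing forward as they close: fully open they stand 13 mm farther back than shut.
Start: joints at [0.977, 0.263, -0.048, 1.259, 0, 1.415], TCP at [0.223, 0.475, 0.231] pointing down, gripper open.
Joint ranges: [-2.65, 2.65], [-0.89, 1.7], [-1.18, 1.37], [-2.13, 2.11], [-1.35, 1.29], [-3.14, 3.14]. Speed limits (rad/s): [1.89, 1.89, 2.57, 2.79, 3.14, 3.14].

### API

Orientations are given as a unit quaternion [x, y, z, w].
In Python, from rig import state, capture, calibration, hand_in, pinch_z gives the robot as it stands.
- The arm moves only by the shell command python3 -m pendant 'ROWS' [OPENING]. ROWS is JSON, a list of rows, each an object with "offset": the shift along the tool's x, y, z in mm, a list of three; "roll": the turn about the tool's z in rad. In form: [{"offset": [x, y, z], "roll": roll}, ...]. A call has 1 to 20 rows; each row shifts and turns the commanded pose from where the row before left it, along the tool's axes as they then stand; what a row does not reach is not made up. A row lasts 1/8 s, in which the tool goes at most 62.5 mm and 10.7 degrees, less where a joint would pass 70% of its speed; a pose out of reach is approached as far as the arm can. A call is refused whole if a number of a shift passes 62.5 or a number of a turn 0.188, either way. A call with a gripper value outside its range is refused whole. OPENING is the opening, from 0 (shut) to 1 (fully open), set as the call begins (- or left out, the last holds). The fingers move at their own pace and stop on an object; the grip force is fixed at half the most. Time passes only in rows, so rows that do not move let the fingers close. It gives the time, the measured TCP pose, the force and the opening at its end, in the units of the state.
- state(): the state, without advancing time (a new reading comes with each control period).
- capture(name): name is "scene" or "top" or "wrist"; returns (picture, depth): 384x512x3 uint8, red, green, blue; 384x512 float32, m along the optical axis (not along the pixel's ray), 0 where there is no reading.
- calibration(name): a dict with "intrinsics" (3x3 intrinsics, pixels), "k1" (the pictures are not rectified: a ray, as slopes to the right and down, at radius r is drawn at 1 + k1 r^2 times it, then the intrinsics apply), "R" (3x3) and "t" (3): a world point X has camera coordinates R X + t. Camera axes: x right, y down, z forward; pixel columns grow to the right and rows downward; lengths in m; the calibration is good to about 2 mm. A picture is of the moment at which its call begins: read the wrist's pose just before it. calibration takes no time and is no camera call; for the wrist camera it gives the pose at the moment of the call.
- hand_in(): hands the job in, once; it reports no verdict.
The state is a dict: "t": time; "joints": joint angles; "qd": joint speeds; "effort": joint torques, N m; "position": TCP position; "orientation": TCP orientation; "force": force on the tool from outside, world axes, zero at the start; "moment": the same for the moment, N m; "gripper_width": finger opening in m.
Only numpy, scipy, OpenCV 4.12 (cv2) and the standard library are available. Lean on these libraries where they do the work, as an engineer would, in place of code of your own. Each camera call takes 0.05 s, during which the arm holds its last target.

## Working session

There is one attempt and no reset: what is moved stays moved. The work goes in short steps, Python scripts to look and compute and a shell command to move; the robot and the scene stay as the last step left them, time stands still between calls to the robot, and variables do not carry over. Pictures are saved under pics/ and viewed, and the job is handed in when it is done.

```bash
mkdir -p pics; ls; cat > h.py <<'E'
import numpy as np, cv2, json
from rig import state, capture, calibration, hand_in, pinch_z
def save(n,img): cv2.imwrite('pics/'+n+'.png', img[:,:,::-1])
def undist(c,u,v):
    K=np.array(c['intrinsics']); xd=(u-K[0,2])/K[0,0]; yd=(v-K[1,2])/K[1,1]
    k=c['k1']; x,y=xd,yd
    for _ in range(20):
        f=1+k*(x*x+y*y); x,y=xd/f,yd/f
    return x,y
def pt_z(c,u,v,z):   # intersect ray with world plane z
    R=np.array(c['R']);t=np.array(c['t']); x,y=undist(c,u,v)
    d=R.T@np.array([x,y,1.]); o=-R.T@t
    s=(z-o[2])/d[2]; return o+s*d
def pt_d(c,d,u,v):
    R=np.array(c['R']);t=np.array(c['t']); x,y=undist(c,u,v)
    z=d[int(round(v)),int(round(u))]; return R.T@(np.array([x*z,y*z,z])-t)
def proj(c,X):
    K=np.array(c['intrinsics']);p=np.array(c['R'])@np.array(X)+np.array(c['t'])
    x,y=p[0]/p[2],p[1]/p[2]; f=1+c['k1']*(x*x+y*y)
    return K[0,0]*x*f+K[0,2],K[1,1]*y*f+K[1,2]
E
python3 - <<'E'
from h import *
print(state(), pinch_z)
for n in ['scene','top','wrist']:
    c=calibration(n); p,d=capture(n); save(n+'0',p); np.savez('pics/%s0.npz'%n,p=p,d=d,**{k:np.array(v) for k,v in c.items()})
E
```

```text
pics
{'t': 0.0, 'joints': array([ 9.76689841e-01,  2.63524032e-01, -4.89390771e-02,  1.25938894e+00,
        1.80165392e-05,  1.41548504e+00]), 'qd': array([ 0.00017399, -0.00152282, -0.00069921, -0.00101128, -0.00139777,
        0.00228691]), 'effort': array([ 9.68124878e-04, -6.37621880e+01,  3.84563112e+01,  1.37614278e-02,
       -1.15029902e-04, -2.59494084e-05]), 'position': array([0.22289784, 0.4750342 , 0.23082373]), 'orientation': array([ 2.17641678e-01,  9.76028597e-01, -4.87939169e-04, -2.01581705e-04]), 'force': array([-0.21470473,  0.62296463,  0.07121571]), 'moment': array([-0.01821261, -0.02693477, -0.04934037]), 'gripper_width': 0.08539165735554106} 0.0187
```

View pics/scene0.png

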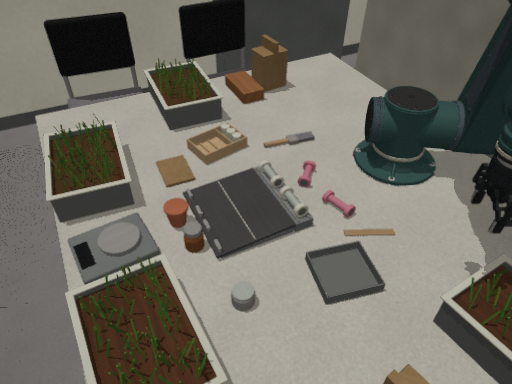

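View pics/top0.png

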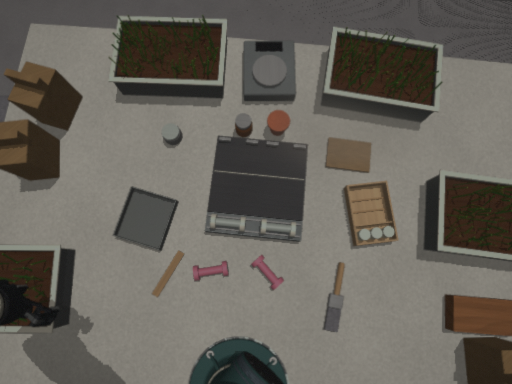

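View pics/wrist0.png

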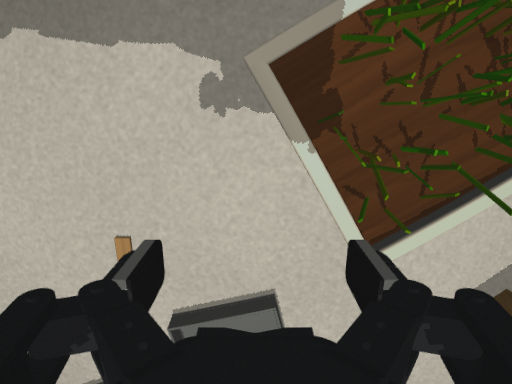

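The top view shows the two white-capped aluminium tubes in the trough at about (227,223) and (278,228). Pink look-alikes lie at (210,270) and (267,272), and they are not meant. The box is at (371,214), the tray at (146,218), and I'll confirm all of this in enlarged crops.

```bash
python3 - <<'E'
from h import *
z=np.load('pics/top0.npz'); p=z['p']
a=cv2.resize(p[125:250,195:320],(600,600),interpolation=cv2.INTER_CUBIC)
save('crop_plate',a)
b=np.hstack([cv2.resize(p[175:255,335:405],(350,400),interpolation=cv2.INTER_CUBIC),cv2.resize(p[180:255,105:185],(427,400),interpolation=cv2.INTER_CUBIC)])
save('crop_bt',b)
c={k:z[k] for k in ['intrinsics','k1','R','t']}; c['k1']=float(c['k1'])
print(c)
for u,v in [(227,223),(278,228),(146,218),(365,200),(258,185)]: print(u,v,pt_d(c,z['d'],u,v))
E
```

```text
{'intrinsics': array([[348.1981409 ,   0.        , 255.2753033 ],
       [  0.        , 348.1981409 , 195.58712104],
       [  0.        ,   0.        ,   1.        ]]), 'k1': -0.033815447753950026, 'R': array([[ 9.53879355e-02, -9.95440067e-01,  4.64189163e-04],
       [-9.75045505e-01, -9.35275180e-02, -2.01342662e-01],
       [ 2.00467967e-01,  1.87530553e-02, -9.79520759e-01]]), 't': array([-0.05037007,  0.55158201,  0.98470224])}
227 223 [0.4624661  0.07629035 0.06884058]
278 228 [ 0.46258474 -0.0726679   0.06469719]
146 218 [0.4614478  0.33584965 0.00181295]
365 200 [ 0.58255582 -0.34022257  0.00771788]
258 185 [ 0.59193872 -0.002263    0.03536884]
```

View pics/crop_plate.png

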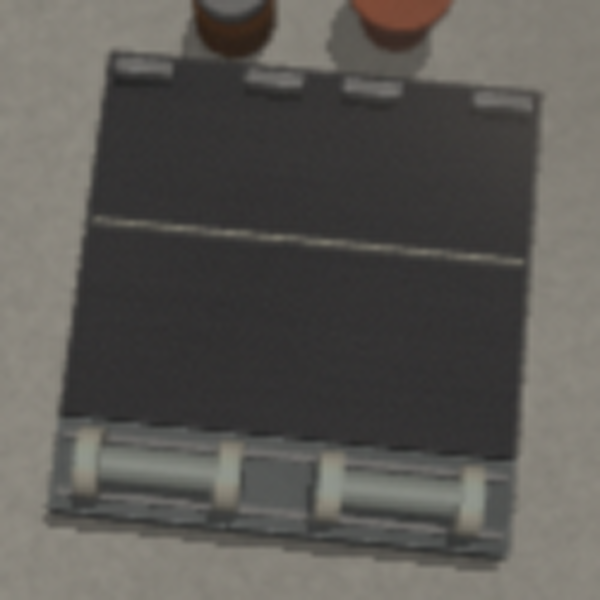

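View pics/crop_bt.png

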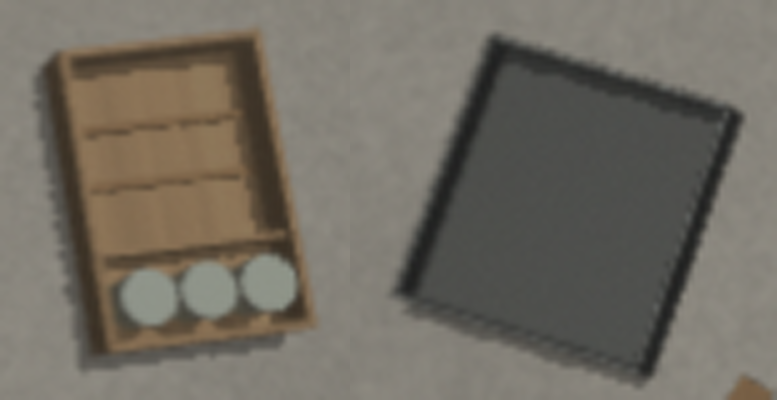

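```bash
python3 - <<'E'
from h import *
z=np.load('pics/top0.npz'); p=z['p'];d=z['d']
c={k:z[k] for k in ['intrinsics','k1','R','t']}
P=lambda x,y,h:pt_z(c,195+x/4.8-.4,125+y/4.8-.4,h)
L=P(95,218,.0288);R=P(523,262,.0288)
print('line',L,R,np.linalg.norm(L-R)); yv=(L-R)[:2];yv/=np.linalg.norm(yv);xv=np.array([yv[1],-yv[0]])
print('yaw',np.arctan2(xv[1],xv[0])); o=((L+R)/2)[:2]-.02*xv; print('plate_mid',o)
for q,h in [((110,53),.0216),((540,93),.0216),((62,418),.0366),((517,460),.0366)]:
    w=P(*q,h)[:2]-o; print('corner',w@xv,w@yv)
for q in [(87,465),(229,471),(330,485),(472,498)]:
    w0=P(*q,.076); w=w0[:2]-o; print('cap',w0,w@xv,w@yv)
B=lambda x,y,h:pt_z(c,335+x/5-.4,175+y/5-.4,h)
q=np.array([B(*a,.042)[:2] for a in [(58,57),(260,32),(318,325),(102,353)]]);print(q,q.mean(0),[np.linalg.norm(q[i]-q[(i+1)%4]) for i in range(4)])
print('bat',B(85,132,.01),B(240,118,.01),B(92,190,.01),B(242,177,.01))
s=400/75
T=lambda x,y,h:pt_z(c,105+(x-350)/s-.4,180+y/s-.4,h)
q=np.array([T(*a,.032)[:2] for a in [(492,37),(742,113),(648,380),(400,293)]]);print(q,q.mean(0),[np.linalg.norm(q[i]-q[(i+1)%4]) for i in range(4)])
E
```

```text
line [0.62831792 0.13768673 0.0288    ] [ 0.62546835 -0.14109891  0.0288    ] 0.27880020378330433
yaw -0.01022099255795953
plate_mid [ 0.60689418 -0.00150168]
corner 0.13643938969957486 0.1453774796108385
corner 0.13876003693230204 -0.14258110041165695
corner -0.11365082473552142 0.14204205677585585
corner -0.10993395367294719 -0.1447084128976355
cap [0.4620727  0.11718393 0.076     ] -0.14602698229581948 0.11719921092596372
cap [0.46665587 0.0317369  0.076     ] -0.14057071226563272 0.03180349215055313
cap [ 0.464042   -0.02946472  0.076     ] -0.14255891791633699 -0.029421647050133077
cap [ 0.46434557 -0.11492111  0.076     ] -0.14138192568011437 -0.11487046663445975
[[ 0.61305431 -0.27091588]
 [ 0.64083866 -0.3945368 ]
 [ 0.46436612 -0.43289571]
 [ 0.43592147 -0.30481494]] [ 0.53854514 -0.35079083] [np.float64(0.1267047789130991), np.float64(0.18059336732957262), np.float64(0.13120129497624766), np.float64(0.1803474079365247)]
bat [ 0.57485328 -0.29770502  0.01      ] [ 0.59309211 -0.39467474  0.01      ] [ 0.53862114 -0.30353077  0.01      ] [ 0.55567775 -0.39676296  0.01      ]
[[0.55062639 0.38715997]
 [0.52014594 0.2361286 ]
 [0.36495852 0.26747555]
 [0.39913809 0.41468948]] [0.45871723 0.3263634 ] [np.float64(0.1540763856010077), np.float64(0.15832172545838555), np.float64(0.15112968668961788), np.float64(0.1539694164004114)]
```

Everything matches the description: line at plate x = +20, 180 x 127 mm box, and tray sizes plausible. Now I'll move above the left tube.

```bash
python3 -m pendant '[{"offset":[-49,-32,0],"roll":0},{"offset":[-49,-32,0],"roll":0},{"offset":[-49,-32,0],"roll":0},{"offset":[-49,-32,0],"roll":0},{"offset":[-49,-32,0],"roll":0},{"offset":[-49,-32,0],"roll":0},{"offset":[-49,-32,0],"roll":0},{"offset":[-49,-32,0],"roll":0},{"offset":[0,0,0],"roll":0.163},{"offset":[0,0,0],"roll":0.163},{"offset":[0,0,0],"roll":0.163},{"offset":[0,0,0],"roll":0.163},{"offset":[0,0,0],"roll":0.163},{"offset":[0,0,0],"roll":0.163},{"offset":[0,0,0],"roll":0.163},{"offset":[0,0,0],"roll":0}]'
cat >> h.py <<'E'
def snap(n,name):
    c=calibration(name); p,d=capture(name); save(n,p); np.savez('pics/%s.npz'%n,p=p,d=d,**{k:np.array(v) for k,v in c.items()})
def load(n):
    z=np.load('pics/%s.npz'%n); return {k:z[k] for k in ['intrinsics','k1','R','t']},z['p'],z['d']
def cloud(c,d):
    v,u=np.mgrid[0:384,0:512]; x,y=undist(c,u.astype(float),v.astype(float))
    X=np.stack([x*d,y*d,d],-1)-np.array(c['t']); return X@np.array(c['R'])
def goto(x,y,yaw,n=None):
    """offset in tool mm to put the TCP at x,y, and roll to bring tool y axis to angle yaw; offset in current axes"""
    from scipy.spatial.transform import Rotation as Ro
    s=state(); R=Ro.from_quat(s['orientation']).as_matrix()
    D=R.T@np.array([x-s['position'][0],y-s['position'][1],0])*1000
    cy=np.arctan2(R[1,1],R[0,1]); r=-((yaw-cy+np.pi/2)%np.pi-np.pi/2)
    print('pos',s['position'].round(4),'yaw_y',round(cy,4),'tool mm',D.round(1),'roll',round(r,4),'t',round(s['t'],2))
E
python3 - <<'E'
from h import *
snap('w1','wrist'); goto(.467,.0745,-.008); 
E
```

```text
t: 2.15
position: [0.469, 0.077, 0.2311]
orientation: [0.71, 0.704, -0.0, -0.0]
force: [-0.5, -0.1, -0.9]
gripper_width: 0.0854
pos [0.4691 0.077  0.2312] yaw_y -0.0054 tool mm [-2.5 -2.1  0. ] roll 0.0026 t 2.2
```

View pics/w1.png

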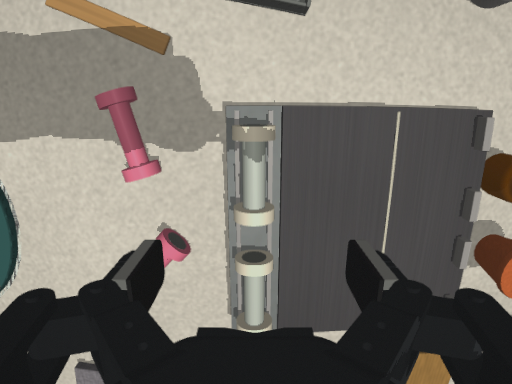

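The wrist view shows the left tube along image rows 130–215 at column 253 and the right tube below it at (254,290). The pink decoys are at (128,130) and (173,243). I'll measure the tubes, plate and line from depth.

```bash
python3 - <<'E'
from h import *
for n in ['w1','top0']:
    c,p,d=load(n); X=cloud(c,d); ok=d>0
    xy=X[...,:2]
    for nm,y0,y1 in [('L',.02,.13),('R',-.13,-.02)]:
        for z0,z1 in [(.044,.09),(.069,.09)]:
            m=ok&(X[...,0]>.43)&(X[...,0]<.50)&(X[...,1]>y0)&(X[...,1]<y1)&(X[...,2]>z0)&(X[...,2]<z1)
            q=X[m]
            if len(q)<5: continue
            print(n,nm,z0,len(q),'x',np.percentile(q[:,0],[1,50,99]).round(4),'y',np.percentile(q[:,1],[1,50,99]).round(4),'zmax',np.percentile(q[:,2],[50,95,99]).round(4))
    # caps max heights
    for nm,yc in [('L1',.117),('L2',.031),('R1',-.031),('R2',-.117)]:
        m=ok&(abs(X[...,0]-.467)<.012)&(abs(X[...,1]-yc)<.006)
        q=X[m]
        if len(q): print(nm,len(q),np.percentile(q[:,2],[50,90,98]).round(4))
E
```

```text
w1 L 0.044 2962 x [0.447  0.4675 0.488 ] y [0.0276 0.0775 0.1262] zmax [0.0679 0.0779 0.0787]
w1 L 0.069 1134 x [0.4501 0.4677 0.4851] y [0.027  0.1123 0.1261] zmax [0.0757 0.0785 0.0791]
w1 R 0.044 2184 x [0.4456 0.4664 0.487 ] y [-0.1117 -0.0581 -0.0203] zmax [0.0639 0.072  0.0728]
w1 R 0.069 395 x [0.4528 0.4664 0.4804] y [-0.1112 -0.0298 -0.0208] zmax [0.0714 0.0729 0.0734]
L1 300 [0.0773 0.0786 0.0792]
L2 219 [0.0771 0.0783 0.0789]
R1 184 [0.0716 0.0725 0.0731]
R2 5 [0.0712 0.0714 0.0715]
top0 L 0.044 363 x [0.4451 0.4648 0.485 ] y [0.0247 0.0764 0.1244] zmax [0.0686 0.0788 0.0811]
top0 L 0.069 169 x [0.4489 0.4657 0.4846] y [0.025  0.0681 0.1244] zmax [0.075  0.0797 0.0817]
top0 R 0.044 354 x [0.4441 0.4638 0.4849] y [-0.1215 -0.0726 -0.0233] zmax [0.0658 0.074  0.0751]
top0 R 0.069 110 x [0.4488 0.4652 0.4819] y [-0.1222 -0.0932 -0.0231] zmax [0.0722 0.0749 0.0758]
L1 36 [0.0778 0.0795 0.0811]
L2 33 [0.0773 0.079  0.0815]
R1 34 [0.0722 0.0749 0.0754]
R2 33 [0.073  0.0742 0.0761]
```

The left tube's caps top out at 78 mm (34+44, so round). The right tube's top out at 72 mm (34+38, so crushed). The plate trial will check this. I'll grasp the left tube first.

```bash
python3 -m pendant '[{"offset":[0,-2,50],"roll":0},{"offset":[0,0,50],"roll":0},{"offset":[0,0,45],"roll":0},{"offset":[0,0,30],"roll":0},{"offset":[0,0,11],"roll":0},{"offset":[0,0,0],"roll":0}]' && python3 -m pendant '[{"offset":[0,0,0],"roll":0},{"offset":[0,0,0],"roll":0},{"offset":[0,0,0],"roll":0},{"offset":[0,0,0],"roll":0},{"offset":[0,0,0],"roll":0}]' 0
```

```text
t: 2.95
position: [0.4672, 0.077, 0.0454]
orientation: [0.71, 0.704, -0.0, -0.0]
force: [0.3, -0.7, 1.1]
gripper_width: 0.0856
t: 3.58
position: [0.4675, 0.077, 0.0458]
orientation: [0.71, 0.704, 0.0, 0.0]
force: [-1.8, -0.0, 7.9]
gripper_width: 0.0219
```

The grip sits high: width is 21.9 mm and there is 8 N of upward push. I'll reopen, go 7 mm lower and grip again.

```bash
python3 -m pendant '[{"offset":[0,0,0],"roll":0},{"offset":[0,0,0],"roll":0},{"offset":[0,0,4],"roll":0},{"offset":[0,0,4],"roll":0},{"offset":[0,0,0],"roll":0}]' 0.6 && python3 -m pendant '[{"offset":[0,0,0],"roll":0},{"offset":[0,0,0],"roll":0},{"offset":[0,0,0],"roll":0},{"offset":[0,0,0],"roll":0}]' 0
```

```text
t: 4.2
position: [0.4669, 0.077, 0.0369]
orientation: [0.71, 0.704, -0.0, -0.0]
force: [0.4, -0.8, 0.0]
gripper_width: 0.0512
t: 4.7
position: [0.4694, 0.077, 0.039]
orientation: [0.71, 0.704, 0.002, 0.002]
force: [-0.2, 0.0, 22.2]
gripper_width: 0.022
```

```bash
python3 - <<'E'
from h import *
snap('w2','wrist'); snap('s2','scene')
E
```

```text
(no output)
```

View pics/w2.png

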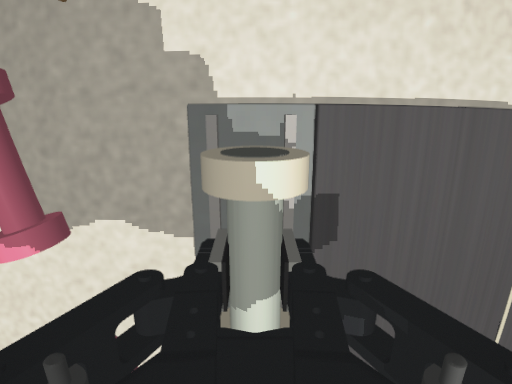

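```bash
python3 -m pendant '[{"offset":[0,0,-5],"roll":0},{"offset":[0,0,-20],"roll":0},{"offset":[0,0,-20],"roll":0},{"offset":[0,0,0],"roll":0}]'
python3 - <<'E'
from h import *
snap('w3','wrist'); snap('s3','scene')
c,p,d=load('s3'); save('s3c',cv2.resize(p[140:250,170:330],(800,550),interpolation=cv2.INTER_CUBIC))
E
```

```text
t: 5.3
position: [0.4677, 0.077, 0.0831]
orientation: [0.71, 0.704, 0.001, 0.001]
force: [-0.0, 0.1, -1.9]
gripper_width: 0.0222
```

View pics/w3.png

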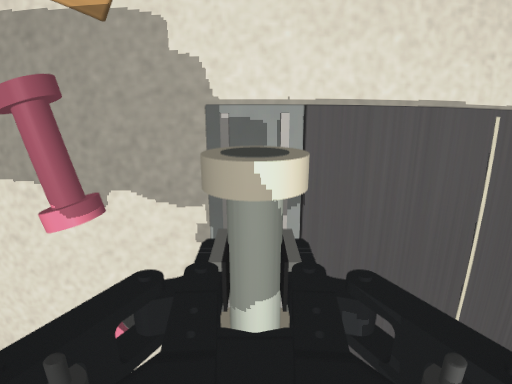

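View pics/s3c.png

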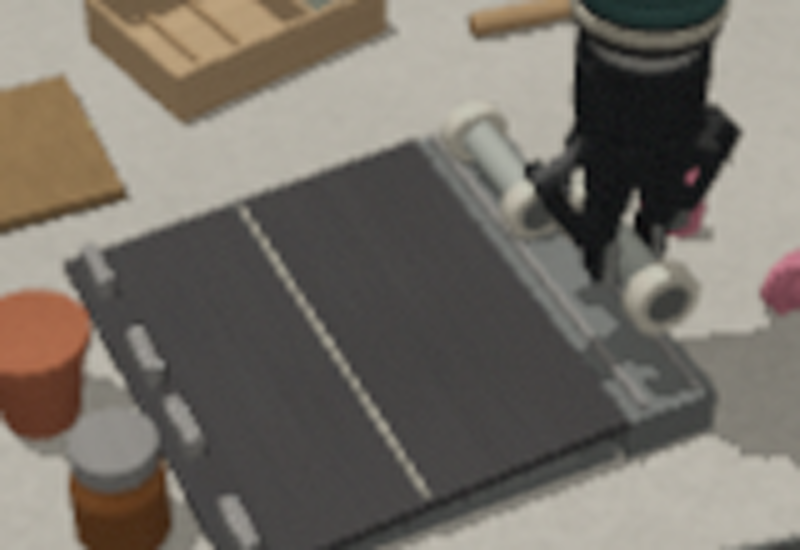

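The tube is held level, at about 1.9 N. I'll measure its offset from the TCP to know the release height.

```bash
python3 - <<'E'
from h import *
c,p,d=load('w3'); X=cloud(c,d); s=state(); print(s['position'])
for (u,v) in [(255,170),(255,185),(255,220),(255,240),(255,160),(230,175),(280,175)]: print(u,v,X[v,u].round(4))
m=(d>0)&(abs(X[...,0]-s['position'][0])<.03)&(X[...,1]>.095)&(X[...,1]<.14)&(X[...,2]>.06)&(X[...,2]<.14)
m[:150]=m[:150]
q=X[m]; print(len(q),np.percentile(q,[1,50,99],axis=0).round(4))
E
```

```text
[0.46687741 0.07698951 0.0817257 ]
255 170 [0.468  0.1232 0.1228]
255 185 [0.468  0.1178 0.1221]
255 220 [0.4679 0.101  0.1118]
255 240 [0.4678 0.0928 0.1124]
255 160 [0.4681 0.1261 0.1198]
230 175 [0.4593 0.1209 0.1196]
280 175 [0.4767 0.1209 0.1206]
7196 [[0.4476 0.0955 0.0836]
 [0.4677 0.1185 0.1148]
 [0.4881 0.1265 0.123 ]]
```

```bash
python3 -m pendant '[{"offset":[-3,25,0],"roll":0},{"offset":[0,25,0],"roll":0},{"offset":[0,24,0],"roll":0},{"offset":[0,0,20],"roll":0},{"offset":[0,0,16],"roll":0},{"offset":[0,0,4],"roll":0},{"offset":[0,0,1],"roll":0},{"offset":[0,0,0],"roll":0}]'
```

```text
t: 6.4
position: [0.5413, 0.0733, 0.0416]
orientation: [0.71, 0.704, 0.0, 0.0]
force: [-0.1, 0.0, -1.9]
gripper_width: 0.0218
```

```bash
python3 -m pendant '[{"offset":[0,0,2],"roll":0},{"offset":[0,0,1.5],"roll":0},{"offset":[0,0,0],"roll":0}]'
```

```text
t: 6.78
position: [0.5415, 0.0733, 0.0389]
orientation: [0.71, 0.704, 0.001, 0.001]
force: [-4.6, -0.4, 14.2]
gripper_width: 0.0221
```

```bash
python3 -m pendant '[{"offset":[0,0,-1],"roll":0},{"offset":[0,0,0],"roll":0}]' && python3 -m pendant '[{"offset":[0,0,0],"roll":0},{"offset":[0,2,0],"roll":0},{"offset":[0,10,-20],"roll":0},{"offset":[0,10,-45],"roll":0},{"offset":[0,0,-45],"roll":0}]' 1
python3 - <<'E'
from h import *
snap('w4','wrist'); snap('t4','top')
c,p,d=load('t4'); save('t4c',cv2.resize(p[125:250,195:320],(600,600),interpolation=cv2.INTER_CUBIC))
E
```

```text
t: 7.02
position: [0.5413, 0.0733, 0.039]
orientation: [0.71, 0.704, 0.0, 0.0]
force: [-0.8, 0.1, 4.1]
gripper_width: 0.0219
t: 7.65
position: [0.5636, 0.0731, 0.1499]
orientation: [0.71, 0.704, -0.0, -0.0]
force: [0.3, -0.6, -0.9]
gripper_width: 0.0855
```

View pics/w4.png

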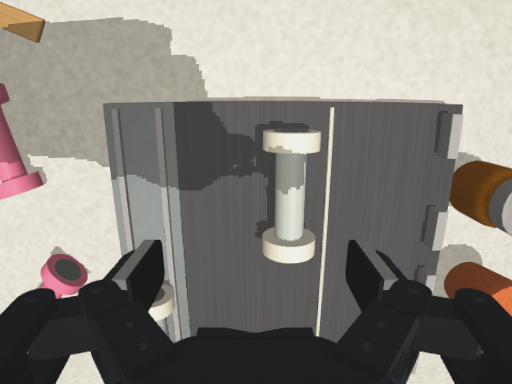

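View pics/t4c.png

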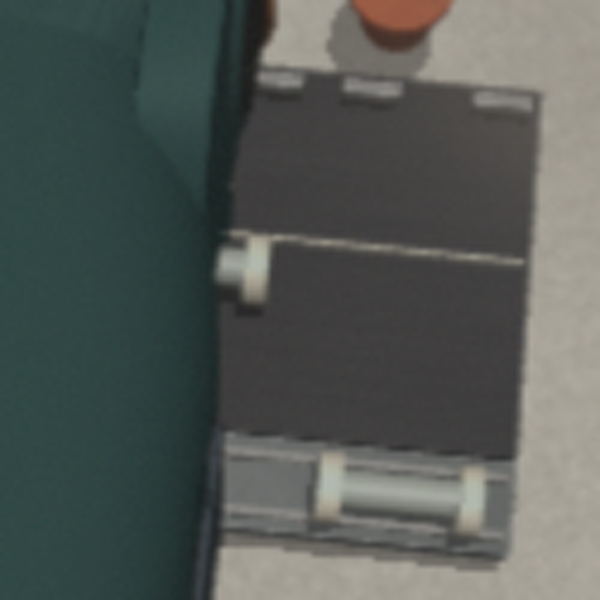

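The tube is rolling freely toward the line, near (290,190) in the wrist view. Next is the right tube.

```bash
python3 -m pendant '[{"offset":[-49,-33,0],"roll":0},{"offset":[-49,-33,0],"roll":0},{"offset":[-48,-32,0],"roll":0},{"offset":[0,0,0],"roll":0},{"offset":[0,0,0],"roll":0}]'
python3 - <<'E'
from h import *
goto(.4665,-.0725,-.008)
snap('t5','top'); snap('w5','wrist')
c,p,d=load('t5'); save('t5c',cv2.resize(p[125:250,195:320],(600,600),interpolation=cv2.INTER_CUBIC))
E
```

```text
t: 8.38
position: [0.464, -0.0719, 0.1485]
orientation: [0.711, 0.704, 0.0, -0.0]
force: [-0.1, 0.0, -0.1]
gripper_width: 0.0855
pos [ 0.464  -0.0719  0.1485] yaw_y -0.0097 tool mm [-0.6  2.5 -0. ] roll -0.0017 t 8.38
```

View pics/t5c.png

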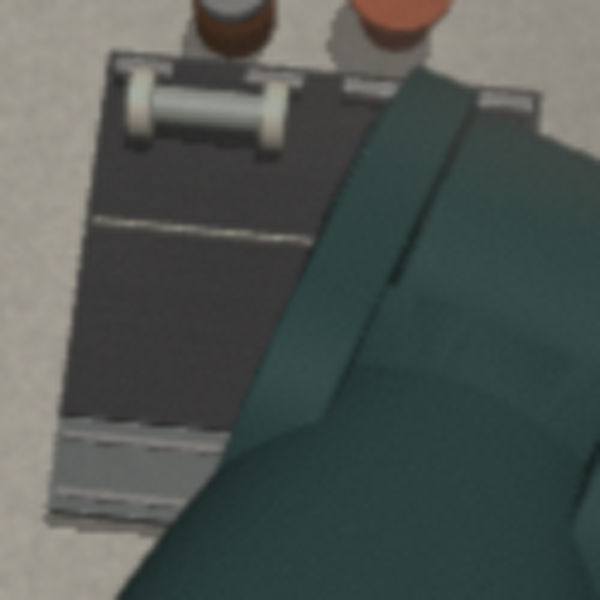

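View pics/w5.png

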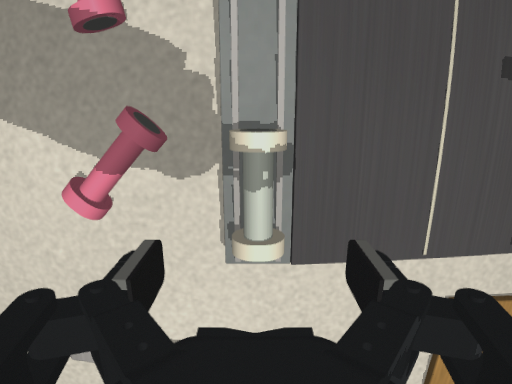

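The first tube has rolled to the foot stops, caps at (140,105) and (272,115) in the crop, so it is the true one. Now I'll grip the crushed tube, a bit higher this time to stay clear of the battens.

```bash
python3 -m pendant '[{"offset":[-1,2.5,40],"roll":0},{"offset":[0,0,40],"roll":0},{"offset":[0,0,20],"roll":0},{"offset":[0,0,6],"roll":0},{"offset":[0,0,0],"roll":0}]' && python3 -m pendant '[{"offset":[0,0,0],"roll":0},{"offset":[0,0,0],"roll":0},{"offset":[0,0,0],"roll":0},{"offset":[0,0,0],"roll":0},{"offset":[0,0,0],"roll":0}]' 0
```

```text
t: 9.1
position: [0.4667, -0.0725, 0.0429]
orientation: [0.71, 0.704, -0.0, -0.0]
force: [0.5, -0.1, -0.1]
gripper_width: 0.0851
t: 9.72
position: [0.4667, -0.0731, 0.0433]
orientation: [0.71, 0.704, 0.0, 0.0]
force: [-1.0, 1.4, 7.6]
gripper_width: 0.0217
```

```bash
python3 -m pendant '[{"offset":[0,0,-15],"roll":0},{"offset":[0,0,-20],"roll":0},{"offset":[-2,25,0],"roll":0},{"offset":[0,25,0],"roll":0},{"offset":[0,25,0],"roll":0},{"offset":[0,0,15],"roll":0},{"offset":[0,0,15],"roll":0},{"offset":[0,0,2],"roll":0},{"offset":[0,0,0],"roll":0}]'
python3 - <<'E'
from h import *
snap('w6','wrist'); c,p,d=load('w6');X=cloud(c,d);s=state();print(s['position'])
for (u,v) in [(255,170),(255,185),(255,220),(200,175),(330,175)]: print(u,v,X[v,u].round(4))
E
```

```text
t: 10.85
position: [0.5411, -0.0757, 0.0459]
orientation: [0.71, 0.704, -0.0, -0.0]
force: [-0.0, 0.1, -2.7]
gripper_width: 0.022
[ 0.54127779 -0.07573381  0.04614721]
255 170 [ 0.5415 -0.0316  0.0752]
255 185 [ 0.5414 -0.0375  0.0746]
255 220 [ 0.5412 -0.0541  0.068 ]
200 175 [ 0.5136 -0.0418  0.036 ]
330 175 [ 0.5806 -0.0435  0.0309]
```

View pics/w6.png

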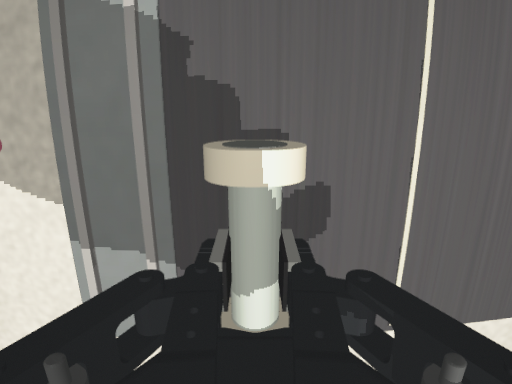

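```bash
python3 -m pendant '[{"offset":[0,0,1],"roll":0},{"offset":[0,0,0.8],"roll":0},{"offset":[0,0,0],"roll":0}]'
```

```text
t: 11.28
position: [0.5413, -0.0757, 0.044]
orientation: [0.71, 0.704, 0.0, 0.0]
force: [0.1, 0.7, -3.2]
gripper_width: 0.0218
```

```bash
python3 -m pendant '[{"offset":[0,0,0.7],"roll":0},{"offset":[0,0,0],"roll":0}]'
```

```text
t: 11.52
position: [0.5414, -0.0757, 0.0435]
orientation: [0.71, 0.704, 0.0, 0.0]
force: [-1.2, 0.4, 1.6]
gripper_width: 0.0223
```

Light contact (force went from −3 to +1.6 N), so release.

```bash
python3 -m pendant '[{"offset":[0,0,0],"roll":0},{"offset":[0,0,0],"roll":0},{"offset":[0,0,0],"roll":0},{"offset":[0,0,0],"roll":0},{"offset":[0,0,-30],"roll":0},{"offset":[0,0,-50],"roll":0},{"offset":[0,0,-20],"roll":0},{"offset":[0,0,0],"roll":0},{"offset":[0,0,0],"roll":0}]' 1
python3 - <<'E'
from h import *
snap('w7','wrist'); goto(.71,.075,-.008)
E
```

```text
t: 12.65
position: [0.5409, -0.0756, 0.1424]
orientation: [0.71, 0.704, -0.0, -0.0]
force: [-1.0, 0.7, -0.5]
gripper_width: 0.085
pos [ 0.5407 -0.0755  0.1422] yaw_y -0.009 tool mm [152.  167.9  -0.2] roll -0.001 t 12.7
```

View pics/w7.png

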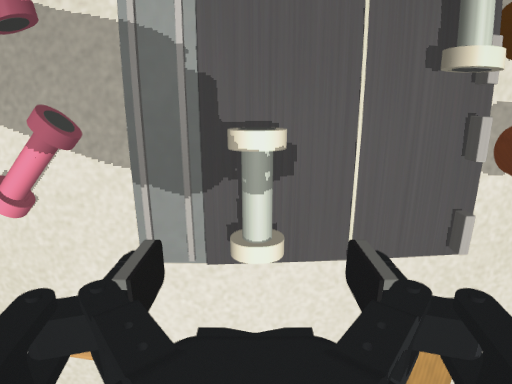

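The crushed tube stays put above the line at (257,195), while the true one is at the stops at upper right. I'll pick the crushed tube up again and take it to the tray.

```bash
python3 -m pendant '[{"offset":[0,0,50],"roll":0},{"offset":[0,0,35],"roll":0},{"offset":[0,0,13],"roll":0},{"offset":[0,0,0],"roll":0}]' && python3 -m pendant '[{"offset":[0,0,0],"roll":0},{"offset":[0,0,0],"roll":0},{"offset":[0,0,0],"roll":0},{"offset":[0,0,0],"roll":0},{"offset":[0,0,0],"roll":0}]' 0 && python3 -m pendant '[{"offset":[0,0,-20],"roll":0},{"offset":[0,0,-40],"roll":0},{"offset":[0,0,-40],"roll":0},{"offset":[0,0,0],"roll":0}]'
python3 - <<'E'
from h import *
goto(.459,.326,-.19)
E
```

```text
t: 13.2
position: [0.5409, -0.0756, 0.0448]
orientation: [0.71, 0.704, -0.0, -0.001]
force: [0.2, -0.3, 1.0]
gripper_width: 0.0853
t: 13.82
position: [0.5418, -0.0758, 0.046]
orientation: [0.71, 0.704, 0.0, 0.001]
force: [-1.1, 0.7, 5.8]
gripper_width: 0.0218
t: 14.32
position: [0.5426, -0.0761, 0.1478]
orientation: [0.71, 0.704, 0.001, 0.002]
force: [1.0, -0.4, -2.9]
gripper_width: 0.0218
pos [ 0.5426 -0.0761  0.1478] yaw_y -0.0089 tool mm [401.3 -87.2  -0.9] roll 0.1811 t 14.32
```

```bash
python3 -m pendant '[{"offset":[30,-6,0],"roll":0},{"offset":[50,-11,0],"roll":0},{"offset":[55,-12,0],"roll":0},{"offset":[55,-12,0],"roll":0},{"offset":[55,-12,0],"roll":0},{"offset":[55,-12,0],"roll":0},{"offset":[50,-11,0],"roll":0},{"offset":[35,-8,0],"roll":0},{"offset":[16,-3,0],"roll":0},{"offset":[0,0,0],"roll":0.09},{"offset":[0,0,0],"roll":0.09},{"offset":[0,0,0],"roll":0}]'
python3 - <<'E'
from h import *
goto(.459,.326,-.19)
snap('w8','wrist'); snap('s8','scene')
E
```

```text
t: 15.82
position: [0.4579, 0.3254, 0.1447]
orientation: [0.771, 0.637, -0.001, -0.0]
force: [-0.3, 1.5, -2.3]
gripper_width: 0.0219
pos [0.4579 0.3254 0.1447] yaw_y -0.1891 tool mm [ 0.8  1.  -0. ] roll 0.0009 t 15.82
```

View pics/w8.png

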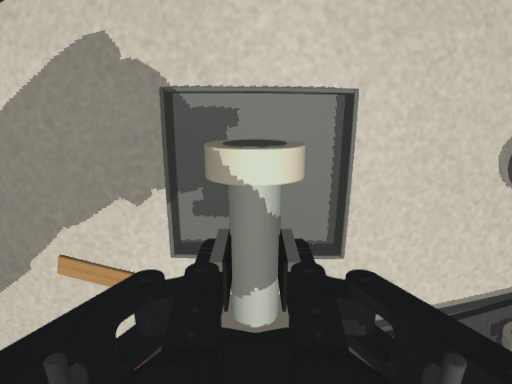

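View pics/s8.png

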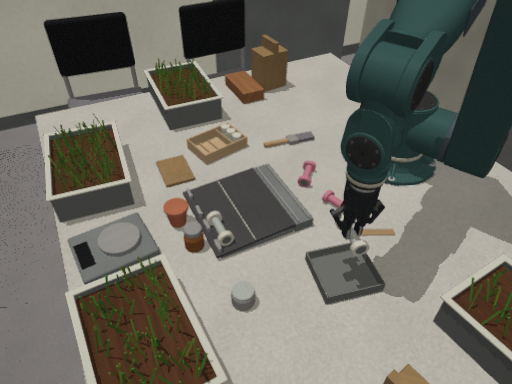

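```bash
python3 - <<'E'
from h import *
c,p,d=load('w8')
q=np.array([pt_z(c,u,v,.032) for u,v in [(161,89),(357,90),(344,257),(173,256)]]);print(q.round(4),q.mean(0),[np.linalg.norm(q[i]-q[(i+1)%4]).round(4) for i in range(4)])
X=cloud(c,d)
for u,v in [(161,90),(356,91),(290,95),(200,90),(255,170),(255,110)]: print(u,v,X[v,u].round(4))
E
```

```text
[[0.3999 0.4194 0.032 ]
 [0.5532 0.3892 0.032 ]
 [0.5259 0.2454 0.032 ]
 [0.372  0.2761 0.032 ]] [0.4627721  0.33254188 0.032     ] [np.float64(0.1562), np.float64(0.1464), np.float64(0.157), np.float64(0.146)]
161 90 [0.3998 0.4187 0.0322]
356 91 [0.5524 0.3886 0.0317]
290 95 [0.503  0.3953 0.0035]
200 90 [0.4305 0.4123 0.0328]
255 170 [0.4662 0.3682 0.1716]
255 110 [0.4702 0.3884 0.0045]
```

```bash
python3 -m pendant '[{"offset":[5,5,30],"roll":0},{"offset":[0,0,40],"roll":0},{"offset":[0,0,35],"roll":0},{"offset":[0,0,14],"roll":0},{"offset":[0,0,5],"roll":0},{"offset":[0,0,0],"roll":0}]'
```

```text
t: 16.68
position: [0.4643, 0.3302, 0.022]
orientation: [0.771, 0.637, 0.0, 0.0]
force: [-0.3, -0.1, -2.1]
gripper_width: 0.0216
```

```bash
python3 -m pendant '[{"offset":[0,0,3],"roll":0},{"offset":[0,0,1.5],"roll":0},{"offset":[0,0,0],"roll":0}]'; python3 -m pendant '[{"offset":[0,0,1],"roll":0},{"offset":[0,0,0],"roll":0}]'
```

```text
t: 17.05
position: [0.4638, 0.3301, 0.0169]
orientation: [0.771, 0.637, 0.0, 0.0]
force: [-1.0, -0.1, -2.5]
gripper_width: 0.0219
t: 17.3
position: [0.4639, 0.3301, 0.016]
orientation: [0.771, 0.637, 0.0, 0.0]
force: [-0.3, 0.1, 2.1]
gripper_width: 0.0217
```

Light contact with the tray floor, so release and lift.

```bash
python3 -m pendant '[{"offset":[0,0,0],"roll":0},{"offset":[0,0,0],"roll":0},{"offset":[0,0,0],"roll":0},{"offset":[0,0,0],"roll":0},{"offset":[0,0,-40],"roll":0},{"offset":[0,0,-50],"roll":0},{"offset":[0,0,-50],"roll":0},{"offset":[0,0,0],"roll":0}]' 0.9
python3 - <<'E'
from h import *
snap('w9','wrist'); snap('t9','top')
c,p,d=load('t9'); X=cloud(c,d); m=(d>0)&(abs(X[...,0]-.7)<.05)&(X[...,1]>.0)&(X[...,1]<.15)&(X[...,2]>.034)&(X[...,2]<.075)
q=X[m]; print(len(q),np.percentile(q,[1,50,99],axis=0).round(4))
E
```

```text
t: 18.3
position: [0.4653, 0.3309, 0.1594]
orientation: [0.771, 0.637, 0.003, 0.001]
force: [0.2, 0.4, 0.7]
gripper_width: 0.0767
386 [[0.6845 0.0138 0.036 ]
 [0.7045 0.0704 0.0573]
 [0.7365 0.1312 0.071 ]]
```

View pics/w9.png

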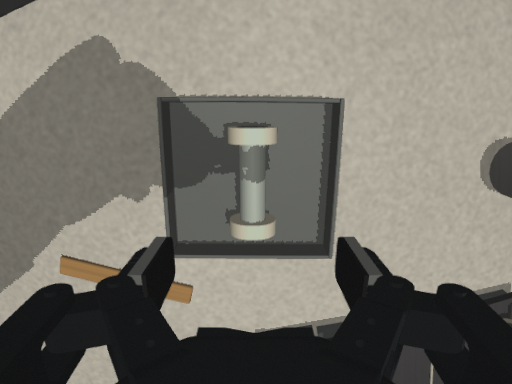

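View pics/t9.png

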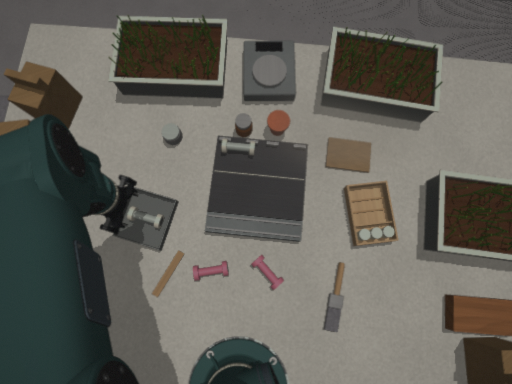

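The crushed tube lies flat and centred in the tray at (253,185). Now to the true tube, checking the jar's clearance on the way.

```bash
python3 -m pendant '[{"offset":[0,0,0],"roll":-0.09},{"offset":[0,0,0],"roll":-0.09}]'
python3 - <<'E'
from h import *
c,p,d=load('t9'); X=cloud(c,d)
for nm,m in [('jar',(abs(X[...,0]-.79)<.07)&(X[...,1]>-.0)&(X[...,1]<.12)&(X[...,2]>.065)&(X[...,2]<.09)),('pot',(abs(X[...,0]-.79)<.07)&(X[...,1]>-.12)&(X[...,1]<.0)&(X[...,2]>.062)&(X[...,2]<.08))]:
    q=X[m&(d>0)]; print(nm,len(q),np.percentile(q,[2,50,98],axis=0).round(3))
for nm,y0,y1 in [('all',.0,.15),('c1',.108,.14),('c2',.0,.035)]:
    m=(d>0)&(X[...,0]>.67)&(X[...,0]<.725)&(X[...,1]>y0)&(X[...,1]<y1)&(X[...,2]>.045)&(X[...,2]<.075)
    q=X[m]; print(nm,len(q),np.percentile(q,[1,50,99],axis=0).round(4))
goto(.706,.072,-.009)
E
```

```text
t: 18.65
position: [0.4631, 0.3297, 0.1543]
orientation: [0.709, 0.705, -0.001, -0.0]
force: [-0.2, -0.3, 1.0]
gripper_width: 0.0766
jar 206 [[0.759 0.04  0.067]
 [0.78  0.061 0.075]
 [0.805 0.084 0.079]]
pot 412 [[ 0.762 -0.078  0.066]
 [ 0.793 -0.046  0.071]
 [ 0.827 -0.014  0.075]]
all 314 [[0.6844 0.0201 0.0465]
 [0.7015 0.0708 0.0585]
 [0.7225 0.1189 0.071 ]]
c1 55 [[0.6838 0.1085 0.0504]
 [0.6991 0.1148 0.0655]
 [0.7237 0.12   0.0724]]
c2 66 [[0.6843 0.0198 0.0473]
 [0.6997 0.0265 0.0657]
 [0.7227 0.0337 0.0711]]
pos [0.4631 0.3297 0.1543] yaw_y -0.0061 tool mm [-2.562e+02  2.445e+02 -2.000e-01] roll 0.0029 t 18.65
```

```bash
python3 -m pendant '[{"offset":[-25,24,0],"roll":0},{"offset":[-40,38,0],"roll":0},{"offset":[-42,40,0],"roll":0},{"offset":[-42,40,0],"roll":0},{"offset":[-42,40,0],"roll":0},{"offset":[-40,38,0],"roll":0},{"offset":[-25,24,0],"roll":0},{"offset":[0,0,0],"roll":0},{"offset":[0,0,0],"roll":0}]' 0.5
python3 - <<'E'
from h import *
snap('w10','wrist'); s=state(); print(s['position'],s['gripper_width'])
c,p,d=load('w10'); X=cloud(c,d)
for nm,y0,y1 in [('all',.0,.15),('c1',.106,.14),('c2',.0,.035)]:
  for z0 in (.04,.055):
    m=(d>0)&(X[...,0]>.67)&(X[...,0]<.735)&(X[...,1]>y0)&(X[...,1]<y1)&(X[...,2]>z0)&(X[...,2]<.075)
    q=X[m]
    if len(q): print(nm,len(q),np.percentile(q,[1,50,99],axis=0).round(4))
E
```

```text
t: 19.77
position: [0.7047, 0.0722, 0.1545]
orientation: [0.71, 0.704, -0.001, -0.001]
force: [-0.4, -0.4, 0.5]
gripper_width: 0.0429
[0.70462882 0.07256338 0.15495357] 0.04213057150355328
all 4664 [[0.6864 0.0223 0.0423]
 [0.7069 0.0733 0.0579]
 [0.7278 0.1214 0.0689]]
all 3648 [[0.6879 0.0222 0.0552]
 [0.7069 0.0755 0.0589]
 [0.7261 0.1211 0.0689]]
c1 1185 [[0.6863 0.1071 0.0402]
 [0.7075 0.115  0.0651]
 [0.7307 0.1215 0.0694]]
c1 1053 [[0.6873 0.1071 0.0553]
 [0.7073 0.1146 0.0657]
 [0.7267 0.1213 0.0694]]
c2 751 [[0.6853 0.0214 0.0513]
 [0.7066 0.0283 0.0656]
 [0.7273 0.035  0.0689]]
c2 709 [[0.6872 0.0215 0.056 ]
 [0.7066 0.0283 0.0659]
 [0.7262 0.0349 0.0689]]
```

View pics/w10.png

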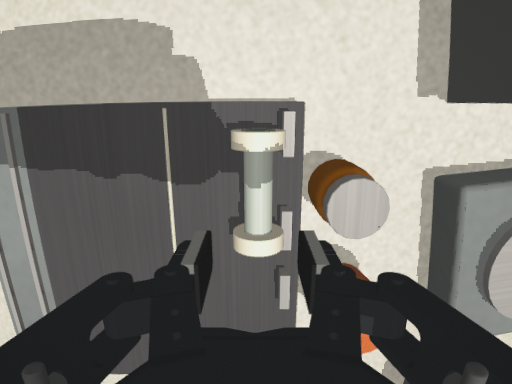

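The true tube is at x = 0.7067, y = 0.072, top 69 mm (expected 68), resting against the stops. I'll descend with the fingers half open so they clear the jar.

```bash
python3 -m pendant '[{"offset":[0,2,40],"roll":0},{"offset":[0,0,40],"roll":0},{"offset":[0,0,27],"roll":0},{"offset":[0,0,10],"roll":0},{"offset":[0,0,2],"roll":0},{"offset":[0,0,0],"roll":0}]'
```

```text
t: 20.58
position: [0.7079, 0.0721, 0.0379]
orientation: [0.71, 0.704, 0.001, 0.001]
force: [1.2, -0.9, -0.1]
gripper_width: 0.0427
```

```bash
python3 -m pendant '[{"offset":[0,-0.5,2],"roll":0},{"offset":[0,0,0],"roll":0},{"offset":[0,0,0],"roll":0},{"offset":[0,0,0],"roll":0},{"offset":[0,0,0],"roll":0}]' 0; python3 -m pendant '[{"offset":[0,-2,-20],"roll":0},{"offset":[0,0,-40],"roll":0},{"offset":[0,0,-50],"roll":0},{"offset":[0,0,0],"roll":0}]'
python3 - <<'E'
from h import *
goto(.566,-.346,.208)
snap('w11','wrist'); c,p,d=load('w11');X=cloud(c,d)
for (u,v) in [(255,165),(255,170),(255,185),(255,220)]: print(u,v,X[v,u].round(4))
s=state()['position']; m=(d>0)&(abs(X[...,0]-s[0])<.03)&(abs(X[...,1]-s[1]-.045)<.03)&(X[...,2]>s[2]+.01)&(X[...,2]<s[2]+.07)
print(np.percentile(X[m],[1,50,99],axis=0).round(4))
E
```

```text
t: 21.2
position: [0.7074, 0.0719, 0.0359]
orientation: [0.71, 0.704, 0.001, 0.001]
force: [-1.5, 0.6, 5.5]
gripper_width: 0.0219
t: 21.7
position: [0.7067, 0.0718, 0.149]
orientation: [0.71, 0.704, 0.002, 0.002]
force: [0.0, 0.3, -1.8]
gripper_width: 0.022
pos [0.7067 0.0718 0.149 ] yaw_y -0.009 tool mm [-419.1 -136.9   -0.9] roll -0.217 t 21.7
255 165 [0.7069 0.1184 0.1815]
255 170 [0.7069 0.1164 0.1805]
255 185 [0.7068 0.1111 0.182 ]
255 220 [0.7067 0.0933 0.1708]
[[0.6861 0.0874 0.1588]
 [0.7066 0.1114 0.1746]
 [0.7271 0.1215 0.216 ]]
```

View pics/w11.png

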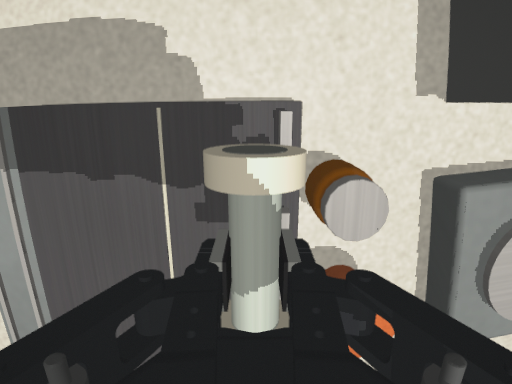

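The tube is held well, with its centre 10.5 mm above the TCP. I'll carry it past the box so the wrist camera can look at the cradle.

```bash
python3 -m pendant '[{"offset":[-30,-8,0],"roll":0},{"offset":[-50,-13,0],"roll":0},{"offset":[-57,-16,0],"roll":0},{"offset":[-57,-16,0],"roll":0},{"offset":[-57,-16,0],"roll":0},{"offset":[-57,-16,0],"roll":0},{"offset":[-57,-16,0],"roll":0},{"offset":[-57,-16,0],"roll":0},{"offset":[-50,-13,0],"roll":0},{"offset":[-36,-7,0],"roll":0},{"offset":[0,0,0],"roll":-0.109},{"offset":[0,0,0],"roll":-0.109},{"offset":[0,0,0],"roll":0},{"offset":[0,0,0],"roll":0}]'
python3 - <<'E'
from h import *
goto(.566,-.346,.208)
snap('w12','wrist')
E
```

```text
t: 23.5
position: [0.5632, -0.4345, 0.144]
orientation: [0.63, 0.776, 0.0, -0.001]
force: [-1.3, 0.0, -1.8]
gripper_width: 0.0217
pos [ 0.5632 -0.4345  0.144 ] yaw_y 0.2067 tool mm [86.1 20.9  0.1] roll -0.0013 t 23.5
```

View pics/w12.png

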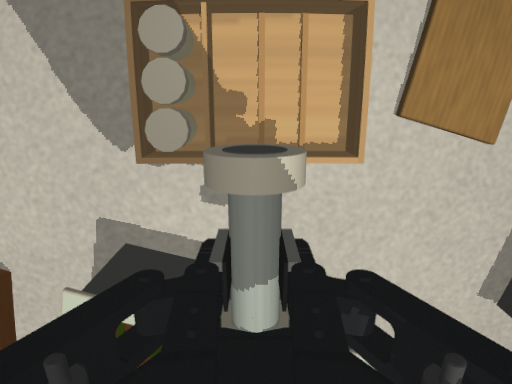

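```bash
python3 - <<'E'
from h import *
c,p,d=load('w12'); save('w12c',cv2.resize(p[0:175,115:385],(800,518),interpolation=cv2.INTER_CUBIC))
E
```

```text
(no output)
```

View pics/w12c.png

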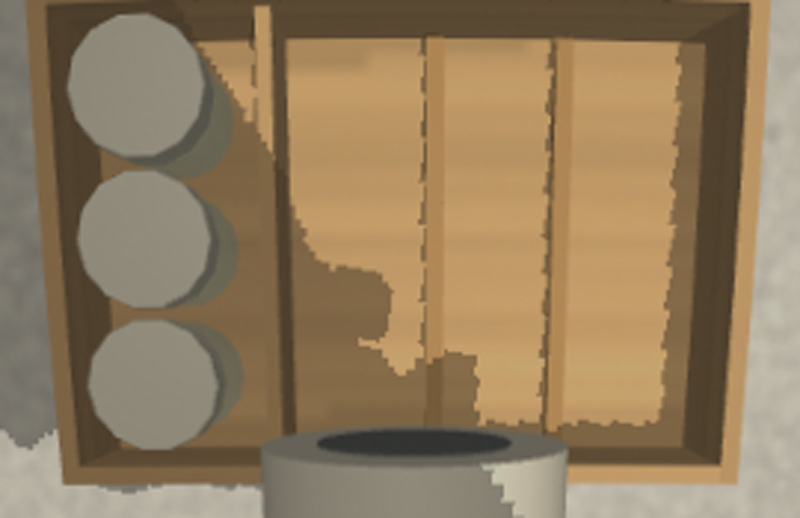

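```bash
python3 - <<'E'
from h import *
c,p,d=load('w12'); s=800/270
P=lambda x,y,z:pt_z(c,115+x/s-.35,y/s-.35,z)[:2]
lb=P(64,485,.042);rb=P(737,485,.042);rt=P(752,3,.042);lt=P(45,5,.042);lib=P(77,465,.042);rib=P(721,465,.042)
print('outer near',lb,rb,np.linalg.norm(lb-rb)); xv=(rb-lb);xv/=np.linalg.norm(xv);yv=np.array([-xv[1],xv[0]]);print('yaw',np.arctan2(xv[1],xv[0]))
xt=(rt-lt);print('yaw far',np.arctan2(xt[1],xt[0]),np.linalg.norm(xt),'inner far-near dist',(rt-rib)@yv,(lt-lib)@yv)
mid=(lib+rib+lt+rt)/4; print('box centre from inner rim',mid,'cradle',mid+.028*xv)
# battens at top z=.010, centre
for a,b,z in [((433,40),(433,340),.01),((563,40),(553,420),.01)]:
    q=P(*a,z);r=P(*b,z); w=(r+q)/2; print('batten',q,r,'dir',np.arctan2(*(q-r)[::-1])-np.pi/2,'rel centre x',(w-mid)@xv,(q-mid)@yv)
X=cloud(c,d)
for x,y in [(500,200),(620,200),(755,300),(730,478)]:
    print(x,y,X[int(y/s),int(115+x/s)].round(4))
goto(*(mid+.028*xv),np.arctan2(xv[1],xv[0]))
E
```

```text
outer near [ 0.4641898  -0.43115118] [ 0.64412239 -0.39372967] 0.18378276280783262
yaw 0.20505209621202805
yaw far 0.20578936251105714 0.17457573134221194 inner far-near dist 0.11547812449932746 0.11533237458114848
box centre from inner rim [ 0.54101743 -0.35064626] cradle [ 0.56843084 -0.34494495]
batten [ 0.53866674 -0.2936956 ] [ 0.55571483 -0.37404423] dir 0.20907587795077687 rel centre x 0.009459993553801919 0.056236205754697254
batten [ 0.5739449  -0.28601312] [ 0.59590632 -0.389578  ] dir 0.2089593691745053 rel centre x 0.045604955227461795 0.05657446629435738
500 200 [ 0.5662 -0.331   0.0056]
620 200 [ 0.6005 -0.3236  0.0069]
755 300 [ 0.6488 -0.3419  0.0011]
730 478 [ 0.6417 -0.3923  0.042 ]
pos [ 0.5633 -0.4346  0.1442] yaw_y 0.2071 tool mm [86.7 23.5  0. ] roll 0.0021 t 23.55
```

The box fits its given sizes (184 mm outside, 115.4 mm inside, battens centred at +27.5 mm). The cradle's middle is at (0.568, -0.345), yaw 0.207.

```bash
python3 -m pendant '[{"offset":[29,8,0],"roll":0},{"offset":[35,8,0],"roll":0},{"offset":[23,7,0],"roll":0},{"offset":[0,0,20],"roll":0},{"offset":[0,0,0],"roll":0},{"offset":[0,0,0],"roll":0}]'
python3 - <<'E'
from h import *
goto(.5684,-.345,.206)
E
```

```text
t: 24.3
position: [0.568, -0.3453, 0.1253]
orientation: [0.63, 0.777, -0.0, 0.0]
force: [0.2, -0.4, -2.6]
gripper_width: 0.0221
pos [ 0.568  -0.3453  0.1253] yaw_y 0.2085 tool mm [0.2 0.4 0. ] roll 0.0025 t 24.3
```

```bash
python3 -m pendant '[{"offset":[0.2,0.4,30],"roll":0},{"offset":[0,0,35],"roll":0},{"offset":[0,0,20],"roll":0},{"offset":[0,0,12],"roll":0},{"offset":[0,0,6],"roll":0},{"offset":[0,0,2],"roll":0},{"offset":[0,0,0],"roll":0}]'
```

```text
t: 25.18
position: [0.5684, -0.3449, 0.0203]
orientation: [0.63, 0.777, 0.0, 0.0]
force: [0.4, 0.4, -1.7]
gripper_width: 0.022
```

```bash
python3 -m pendant '[{"offset":[0,0,2],"roll":0},{"offset":[0,0,1],"roll":0},{"offset":[0,0,0],"roll":0}]';python3 -m pendant '[{"offset":[0,0,0.8],"roll":0},{"offset":[0,0,0],"roll":0}]'
```

```text
t: 25.55
position: [0.5682, -0.3448, 0.0169]
orientation: [0.629, 0.777, 0.0, 0.0]
force: [0.6, 0.2, -1.4]
gripper_width: 0.0222
t: 25.8
position: [0.5683, -0.3448, 0.0168]
orientation: [0.629, 0.777, -0.0, 0.0]
force: [-2.2, 1.1, 7.3]
gripper_width: 0.0219
```

Contact came at the expected height, so release partially and lift.

```bash
python3 -m pendant '[{"offset":[0,0,0],"roll":0},{"offset":[0,0,0],"roll":0},{"offset":[0,0,0],"roll":0},{"offset":[0,0,-30],"roll":0},{"offset":[0,0,-50],"roll":0},{"offset":[0,0,-40],"roll":0},{"offset":[-50,0,0],"roll":0},{"offset":[-40,0,0],"roll":0},{"offset":[0,0,0],"roll":0},{"offset":[0,0,0],"roll":0}]' 0.55
python3 - <<'E'
from h import *
snap('w13','wrist'); snap('s13','scene')
c,p,d=load('w13'); X=cloud(c,d); o=np.array([.5684,-.345]); yaw=.206; xv=np.array([np.cos(yaw),np.sin(yaw)]);yv=np.array([-xv[1],xv[0]])
W=X[...,:2]-o; a=W@xv;b=W@yv
m=(d>0)&(abs(a)<.035)&(abs(b)<.057)&(X[...,2]>.02)&(X[...,2]<.07)
print(m.sum(),np.percentile(a[m],[1,50,99]).round(4),np.percentile(b[m],[1,50,99]).round(4),np.percentile(X[m][:,2],[50,95,99]).round(4))
E
```

```text
t: 27.05
position: [0.5867, -0.4323, 0.1357]
orientation: [0.63, 0.777, 0.0, -0.0]
force: [0.5, 1.2, 0.0]
gripper_width: 0.047
5847 [-0.0203 -0.0002  0.0201] [-0.0499  0.0064  0.049 ] [0.0388 0.0491 0.0499]
```

View pics/w13.png

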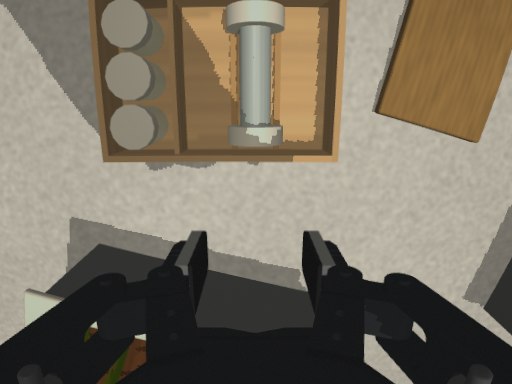

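View pics/s13.png

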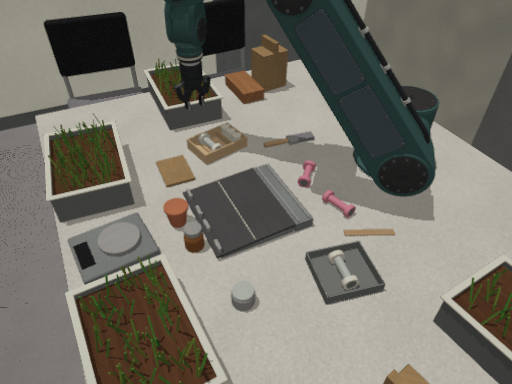

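The tube sits between the battens, centred within 1 mm, top at 49.5 mm. The crushed tube is still flat in the tray and the bystanders are unmoved. I'll clear the arm away from the planter and hand in.

```bash
python3 -m pendant '[{"offset":[0,0,-40],"roll":0},{"offset":[0,0,-30],"roll":0},{"offset":[50,0,0],"roll":0},{"offset":[50,0,0],"roll":0},{"offset":[0,0,0],"roll":0},{"offset":[0,0,0],"roll":0},{"offset":[0,0,0],"roll":0},{"offset":[0,0,0],"roll":0}]'
python3 -c "
from rig import hand_in; print(hand_in())"
```

```text
t: 28.15
position: [0.5662, -0.3356, 0.2056]
orientation: [0.63, 0.777, -0.0, -0.0]
force: [-0.2, -1.0, -1.1]
gripper_width: 0.0471
the job is handed in; nothing more can be done
None
```

Both tubes were tried on the plate and sorted, and I handed the job in at about 28 s.

- **Trial:** I released the left tube above the white line. It rolled over the line to the stops, so it is the true one. The right tube, with caps measuring about 38 mm high, stayed where it was laid.
- **True tube:** It lies in the cradle. The last depth check showed it centred within about 1 mm, with its top at 49.5 mm against an expected 49 mm.
- **Crushed tube:** It lies flat near the middle of the tray, still there in the last scene picture. I checked this by eye and did not measure it.
- **Bystanders:** None looked moved in that last scene picture.
- **One rough moment:** The regrip in the trough pressed the fingertips on the battens with about 22 N. I gripped the tubes higher after that.

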